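# Fit the mixing paddle to the substrate mixer

## Task

Get the bench substrate mixer ready: take the dust cap off its drive hub by the loop handle, hang it by that handle on the hook of the stand and let go of it there. Then take the mixing paddle from its wooden parking block, turn it until its cross-shaped stem matches the slots of the hub, slide it fully home so that its flange lies flush on the hub, and keep holding it pressed down against the hub's spring: the program finishes while still gripping and pressing the paddle. Leave the jar, the beaker and the substrate block where they are.

Things in the scene. Friction and masses are not known exactly. Their poses are not given: they have to be found in the camera images.
- mixer: Bench mixer, fixed: grey round base, 240 mm across, 70 mm high, carrying a fixed shallow steel pan (outside 244 mm across at the rim, 216 mm at its floor, wall 4 mm, pan floor at z 75 mm, rim at 105 mm). Origin: centre of the underside, on the table; z up. The drive hub stands in the middle of the pan.
- hub: Drive hub, fixed in the pan: aluminium ring 60 mm across, 33 mm high; four square posts in it leave a cross-shaped socket, hidden under the cap at the start. Its two crossing slots, 9.5 mm wide and 46 mm long, run along the hub's own x and y, so the paddle fits in any of four yaws 90 degrees apart; the hub does not turn. Origin: centre of the underside (z 75 mm); z up.
- hub_top (a point): Centre of the hub's top face (108 mm above the table), axes as the hub's.
- ejector (a joint): Spring ejector inside the hub's socket: a dark cross whose top lies 12 mm below the hub's top face at rest. Value in m, 0 at rest, grows as it is pressed down (stop at 0.010). The spring takes 5 N to start and 9 N at 0.008, which is where it stands when the paddle is home; left to itself the spring lifts the paddle about 8 mm back up.
- cap: Dust cap, loose, 110 to 170 g: aluminium disc 88 mm across, 6 mm thick, with a skirt (5 mm wall) reaching 12 mm down round the hub, and an upright square loop handle of round steel bar in the cap's y-z plane. Origin: centre of the disc's underside, which lies on the hub's top face at the start; z up.
- cap_bar (a point): Middle of the loop's top bar, on its centreline, 70 mm above the cap's origin, axes as the cap's: bar 10 mm thick along y, uprights at y = +38 and -38 mm, free opening 66 mm wide and 59 mm high above the disc. The bar can be pinched on one side of the middle, leaving the middle free for the hook.
- hook: Hook stand, fixed, dark steel: base disc 100 mm across, 12 mm thick, post 16 mm thick and 220 mm high at its origin (centre of the underside, z up). An 8 mm thick prong runs from the post along the stand's own -x (roughly towards the robot), centreline 200 mm above the table, level to x = -108 mm, then turned up. The stand is left or right of the mixer.
- hook_tip (a point): Upturned tip of the prong, 124 mm from the post along the stand's -x, 222 mm above the table (tip top at 226 mm); axes as the stand's.
- park: Parking block, fixed, light wood, 60 x 60 x 50 mm high, with a round hole (39 mm across, 30 mm deep) in its top in which the paddle's stem stands. Origin: centre of the underside. On the other side of the mixer from the hook stand.
- paddle: Mixing paddle, loose, 200 to 300 g, steel, upright. Origin: centre of the underside of its round flange (48 mm across, 6 mm thick), z up. Below it a cross-shaped stem 20 mm long, fins 7 mm thick, 32 mm across, along the paddle's own x and y (last 3 mm thinner: 4.5 by 29 mm). Arms along +y and -y, 28 mm up, carry blades out to 78 mm from the axis and down to 18 mm below the origin.
- paddle_grip (a point): Place to grip the paddle: on its axis, 88 mm above its origin, inside the aluminium column above the flange, 20 x 20 mm square and reaching 110 mm above the origin; its faces are square to the paddle's x and y.
- block: Bystander: brown substrate block with white patches and small mushrooms, 100 x 130 x 90 mm. Origin: centre of the underside.
- jar: Bystander: glass jar with steel lid, 68 mm across, 100 mm high. Origin: centre of the underside.
- beaker: Bystander: white plastic beaker, 72 mm across, 85 mm high. Origin: centre of the underside.
There are look-alikes about, which are no part of the job. What is shaped like the cap but blue or yellow is not meant.

How it is judged:
By the outcome, as a careful person would: the job done as asked, in the order asked, and still so for the second after the job is handed in, while the arm keeps its last pose, push and grip.
It also fails if it takes over 61 s, if anything falls off the work surface, if the arm or the gripper's body presses on something with over 40 N, if the wrist force passes 120 N, or if a joint passes its speed limit or range.

## Robot

A 6-joint arm with a two-finger parallel gripper is mounted at the origin on the work surface. World frame = base frame: x ahead of the robot, y to its left, z up, the work surface at z = 0. Lengths are in mm, angles in rad, forces in N, time in s.
With the tool pointing down it reaches from about 325 to 900 mm from the base axis. Payload 3.5 kg.
Tool frame: the origin (TCP) lies on the centre line of the jaws, within the pads' length; the fingertips stand 8 mm ahead of it and the grasp point (between the pads) lies 11 mm behind it; z points along the fingers, y is the line along which they close (so a half turn about z gives the same grasp; the last joint's range is limited). The gripper opens to 85 mm and grips with 20 to 120 N. Pads are 22 mm wide; open, the fingers measure 114 mm over their backs; the gripper's body (76 mm by 85 mm) begins 54 mm behind the grasp point. The pads swing forward as they close: fully open they stand 13 mm farther back than shut.
Start: joints at [-1.276, 0.276, -0.026, 1.268, 0, 1.467], TCP at [242.107, -576.199, 239.313] pointing down, gripper open.
Joint ranges: [-3.12, 3.12], [-0.85, 1.88], [-1.08, 1.24], [-1.95, 2.15], [-1.57, 1.53], [-3.14, 3.14]. Speed limits (rad/s): [2.57, 2.57, 3.14, 3.14, 3.14, 3.14].

## Interface

Orientations are given as a rotation vector (axis times angle).
In Python, from plant import arm gives the robot as it stands.
- The arm moves only by the tool apply_moves, never from a script. Its argument "plan" is one flat list of numbers, 7 for each row, row after row: the turn, a rotation vector about the tool's x, y, z in degrees, then the shift along the tool's x, y, z in mm, then the closure, from 0 (fully open) to 1 (shut). A call has 1 to 8 rows; each row shifts and turns the commanded pose from where the row before left it, along the tool's axes as they then stand; what a row does not reach is not made up. A row lasts 1/8 s, in which the tool goes at most 62.5 mm and 10.7 degrees, less where a joint would pass 70% of its speed; a pose out of reach is approached as far as the arm can. A call with a gripper value outside its range is refused whole. The fingers move at their own pace and stop on an object; the grip force is fixed at half the most. Time passes only in rows, so rows that do not move let the fingers close. It gives the time, the measured TCP pose, the force, the opening and the grip force at its end, in the units of the state.
- arm.sense(): the state, without advancing time (a new reading comes with each control period).
- arm.camera(name): name is "side" or "top" or "wrist"; returns (picture, depth): 480x640x3 uint8, red, green, blue; 480x640 float32, mm along the optical axis (not along the pixel's ray), 0 where there is no reading.
- arm.camera_model(name): a dict with "fx", "fy", "cx", "cy" (pixels), "eye" and "rotation" of the camera in the world. Camera axes: x right, y down, z forward; pixel columns grow to the right and rows downward; lengths in mm; the calibration is good to about 2 mm. A picture is of the moment at which its call begins: read the wrist's pose just before it. camera_model takes no time and is no camera call; for the wrist camera it gives the pose at the moment of the call.
- arm.hand_in(): hands the job in; it is judged then, once.
The state is a dict: "time_s": time; "joints": joint angles; "joint_velocities": joint speeds; "joint_torque": joint torques, N m; "eef_pos": TCP position; "tcp_rot": TCP orientation; "ft_force": force on the tool from outside, world axes, zero at the start; "moment": the same for the moment, N m; "grip_width": opening from 0.0 (shut) to 1.0 (fully open); "grasp_force": force on a finger pad.
Only numpy, scipy, OpenCV 4.12 (cv2) and the standard library are available. Lean on these libraries where they do the work, as an engineer would, in place of code of your own. Each camera call takes 0.05 s, during which the arm holds its last target. There are 200 camera calls.

## Working session

There is one attempt and no reset: what is moved stays moved. The work goes in short steps, Python scripts to look and compute and a tool call to move; the robot and the scene stay as the last step left them, time stands still between calls to the robot, and variables do not carry over. Pictures are saved under pics/ and viewed, at most 10 in all, crops included, and the job is handed in when it is done.

Besides the shell and the picture viewer there is one more tool, called after "Call:" as a command line: name --argument value ..., lists and objects as JSON in quotes. apply_moves: Moves the arm, as the interface text tells. Its arguments: {"type":"object","properties":{"plan":{"type":"array","items":{"type":"number"}}},"required":["plan"]}

```bash
ls; mkdir -p pics
cat > h.py <<'E'
import numpy as np, cv2
from plant import arm
from scipy.spatial.transform import Rotation as R
np.set_printoptions(precision=3,suppress=True)
def snap(n,f):
    m=arm.camera_model(n); p,d=arm.camera(n)
    cv2.imwrite(f'pics/{f}.png',p[:,:,::-1]); np.savez(f'pics/{f}.npz',d=d,p=p,**{k:np.array(v) for k,v in m.items()})
    return p,d,m
def load(f): return np.load(f'pics/{f}.npz')
def cloud(z):
    d=z['d']; v,u=np.mgrid[:480,:640]
    c=np.dstack([(u-z['cx'])/z['fx']*d,(v-z['cy'])/z['fy']*d,d])
    Rm=z['rotation']; Rm=Rm if Rm.shape==(3,3) else R.from_rotvec(Rm).as_matrix()
    w=c@Rm.T+z['eye']; w[d==0]=np.nan
    return w
def st():
    s=arm.sense(); print({k:np.array(s[k]) for k in ['time_s','eef_pos','tcp_rot','ft_force','grip_width','grasp_force','joints']}); return s
E
python3 - <<'E'
from h import *
st()
for n in ['top','side']:
    p,d,m=snap(n,n+'0'); print(m)
E
```

```text
pics
{'time_s': array(0.), 'eef_pos': array([ 241.897, -575.453,  238.155]), 'tcp_rot': array([-3.077, -0.62 ,  0.   ]), 'ft_force': array([-0.403, -0.668,  0.538]), 'grip_width': array(0.999), 'grasp_force': array(0.), 'joints': array([-1.276,  0.277, -0.028,  1.268,  0.   ,  1.467])}
{'fx': 433.3295774838386, 'fy': 433.3295774838386, 'cx': 319.8490039620236, 'cy': 241.18766369583955, 'eye': array([ 377.802,  -26.088, 1071.658]), 'rotation': array([-2.128,  2.093, -0.153])}
{'fx': 551.585444977618, 'fy': 551.585444977618, 'cx': 308.5510863555771, 'cy': 244.38984417937098, 'eye': array([418.774, 783.89 , 758.255]), 'rotation': array([-0.219,  2.716, -1.363])}
```

View pics/top0.png

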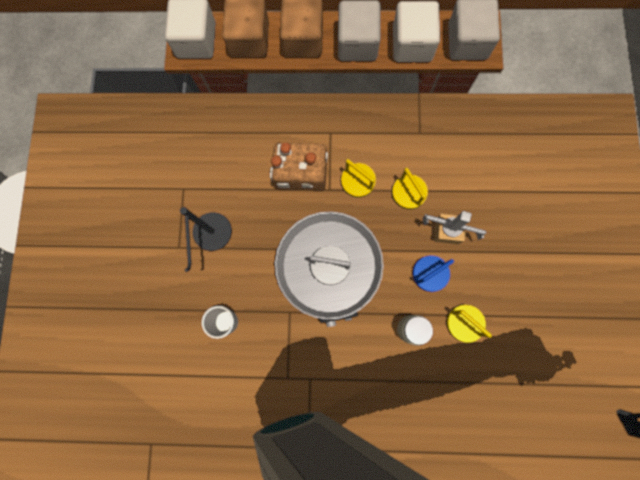

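View pics/side0.png

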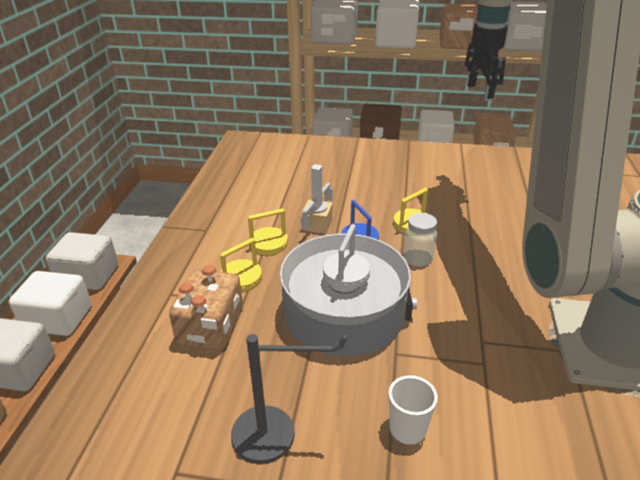

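The top view shows the cap bar at (307,260)–(350,264), the hook post top at (184,210) with its prong to (187,268), and the paddle over its block at (453,228). The side view confirms this, with the prong tip at (342,342). Next I'll measure these from the depth images.

```bash
cat > m.py <<'E'
from h import *
def fit(w,mask,name):
    q=w[mask]; c=np.median(q,0); 
    if len(q)<4: print(name,len(q)); return
    (cx,cy),(a,b),ang=cv2.minAreaRect(q[:,:2].astype(np.float32))
    e,v=np.linalg.eigh(np.cov(q[:,:2].T)); ax=v[:,1]
    print(name,len(q),'med',c,'mean',q.mean(0),'rectc',np.array([cx,cy]),'size',np.array([a,b]),'axis deg',np.degrees(np.arctan2(ax[1],ax[0])),'zmax',q[:,2].max())
for f in ['top0','side0']:
    z=load(f); w=cloud(z); X,Y,Z=w[...,0],w[...,1],w[...,2]
    bx=lambda x0,x1,y0,y1,z0,z1:(X>x0)&(X<x1)&(Y>y0)&(Y<y1)&(Z>z0)&(Z<z1)
    # rough mixer centre
    print(f)
    for n,(u,v) in {'top0':dict(disc=(330,272),bar=(330,262),hubpost=(184,211),prong=(186,240),tip=(187,266),padtop=(464,217),park=(455,238)),'side0':dict(tip=(342,340),bar=(347,245),post=(254,341),pad=(317,170),prong=(300,348))}[f].items(): print(n,w[v,u])
    np.save(f+'w',w)
E
python3 m.py
```

```text
top0
disc [482.662 -13.641 116.998]
bar [496.087 -14.186 183.419]
hubpost [591.59  285.308 221.337]
prong [534.521 282.744 204.084]
tip [480.045 274.572 209.899]
padtop [ 600.049 -298.181  161.465]
park [ 575.815 -308.403   49.773]
side0
tip [472.561 274.412 220.156]
bar [ 508.262 -117.607   84.383]
post [588.064 292.838 218.994]
pad [ 597.322 -291.301  156.031]
prong [528.541 280.65  202.272]
```

```bash
cat >> m.py <<'E'
    print('----',f)
    fit(w,bx(430,570,-80,60,176,195),'capbar')
    fit(w,bx(430,570,-80,60,110,122),'capdisc')
    fit(w,bx(380,620,-150,130,100,111),'panrim')
    fit(w,bx(440,640,230,330,190,212),'prong')
    fit(w,bx(440,500,230,330,195,235),'tipend')
    fit(w,bx(570,640,230,330,213,235),'posttop')
    fit(w,bx(540,660,-360,-240,152,172),'paddletop')
    fit(w,bx(540,660,-360,-240,65,172),'paddle mid')
    fit(w,bx(540,660,-400,-200,60,95),'arms')
    fit(w,bx(540,660,-360,-240,44,56),'parktop')
    fit(w,bx(530,670,200,360,6,20),'hookbase')
E
python3 m.py | grep -v "^[a-z]* \["
```

```text
top0
---- top0
capbar 193 med [498.681 -12.115 182.392] mean [498.861 -12.74  182.356] rectc [499.354 -12.077] size [84.398  9.937] axis deg 81.31799775286261 zmax 186.30543156687668
capdisc 993 med [493.566 -12.857 114.188] mean [497.185 -12.609 114.275] rectc [498.666 -13.244] size [85.497 86.806] axis deg 172.98454429591098 zmax 119.5599121000622
panrim 900 med [496.985  -9.837 104.366] mean [500.312  -8.937 104.337] rectc [500.066  -9.288] size [241.025 239.565] axis deg 77.34688340112965 zmax 110.97888418836988
prong 240 med [538.395 280.665 203.996] mean [538.295 279.944 203.762] rectc [535.725 280.733] size [129.409  11.309] axis deg -173.24613711340908 zmax 211.80341256705083
tipend 65 med [482.8   272.516 206.957] mean [483.324 272.684 210.643] rectc [484.033 273.331] size [31.56   8.282] axis deg -170.8238459363617 zmax 228.431837358292
posttop 53 med [591.981 287.734 220.738] mean [592.548 287.807 219.968] rectc [592.655 288.549] size [14.111 14.376] axis deg 53.82498191698158 zmax 223.46135549386145
paddletop 99 med [ 600.584 -300.517  159.829] mean [ 600.809 -300.221  15
[... 2038 characters left out ...]
 mid 489 med [ 600.16  -294.971  107.295] mean [ 600.228 -295.811  110.279] rectc [ 600.022 -300.948] size [122.9    21.759] axis deg 72.87088908198125 zmax 160.06541481078978
arms 280 med [ 602.369 -292.673   78.844] mean [ 601.613 -290.376   76.782] rectc [ 600.682 -300.269] size [142.309  20.341] axis deg 73.69018423926065 zmax 94.64036501511373
parktop 273 med [ 591.034 -286.236   49.239] mean [ 595.051 -291.17    49.987] rectc [ 602.246 -287.531] size [97.667 61.149] axis deg 58.90899321848845 zmax 55.755532637184956
hookbase 2544 med [588.48  295.218  10.853] mean [591.398 293.541  10.806] rectc [592.797 288.181] size [98.546 99.728] axis deg -161.86138839974177 zmax 19.566257488500355
```

Every height and size agrees with the given dimensions. The cap is at (498.8,-12.5) with its bar at 81.3°. The hook post is at (592.6,288.4) with a stand yaw of 7.9°, and the paddle is at (601,-300.5). I'm now turning the tool and moving over the bar, 20 mm off its middle.

Call:
apply_moves --plan '[0,0,-9.75,0,0,-5,0,0,0,-9.75,0,0,-5,0,0,0,-9.75,0,0,-5,0,0,0,-9.75,0,0,-5,0,0,0,-9.75,0,0,-5,0,0,0,-9.75,0,0,-5,0,0,0,0,57.5,17,0,0,0,0,0,57.5,17,0,0]'

```text
time_s: 1.1
eef_pos: [293.3, -466.6, 268.6]
tcp_rot: [-2.385, -2.044, -0.001]
ft_force: [0.3, 0.1, 0.1]
grip_width: 0.998
grasp_force: 0.0
```

Call:
apply_moves --plan '[0,0,0,57.5,17,0,0,0,0,0,57.5,17,0,0,0,0,0,57.5,17,0,0,0,0,0,57.5,17,0,0,0,0,0,57.5,17,0,0,0,0,0,57.5,17,0,0,0,0,0,57.5,17,0,0,0,0,0,57.5,17,0,0]'

```text
time_s: 2.1
eef_pos: [497.5, -31.6, 269.0]
tcp_rot: [2.384, 2.046, -0.0]
ft_force: [0.7, -0.9, -0.4]
grip_width: 0.998
grasp_force: 0.0
```

```bash
cat >> h.py <<'E'
def go(x,y,z,a):
    "needed tool-axis shift (in final orientation) and tool z turn; a = world angle of tool y, deg (mod 180)"
    s=arm.sense(); M=R.from_rotvec(s['tcp_rot']).as_matrix(); p=np.array(s['eef_pos'])
    cur=np.degrees(np.arctan2(M[1,1],M[0,1])); t=-(((a-cur)+90)%180-90); N=M@R.from_euler('z',t,degrees=True).as_matrix()
    print('t',s['time_s'],'pos',p,'yAng',cur,'zaxis',M[:,2],'F',np.array(s['ft_force']),'grip',s['grip_width'],s['grasp_force'],'j6',s['joints'][5])
    print('TURNz',t,'SHIFT(final axes)',N.T@(np.array([x,y,z])-p))
E
python3 -c "
from h import *
go(495.8,-32.3,167,-8.7)"
```

```text
t 2.1 pos [497.481 -31.597 269.026] yAng -8.703111937831695 zaxis [-0. -0. -1.] F [ 0.744 -0.865 -0.42 ] grip 0.9976761811698245 0.0 j6 1.529607471743401
TURNz -0.0031119378316901702 SHIFT(final axes) [ -0.933  -1.541 102.026]
```

Call:
apply_moves --plan '[0,0,0,-0.5,-0.75,35,0,0,0,0,-0.5,-0.75,35,0,0,0,0,0,0,32,0,0,0,0,0,0,0,0.5,0,0,0,0,0,0,1,0,0,0,0,0,0,1,0,0,0,0,0,0,1,0,0,0,0,0,0,1]'

```text
time_s: 3.1
eef_pos: [496.8, -34.7, 168.6]
tcp_rot: [2.382, 2.045, 0.003]
ft_force: [0.8, 0.1, 3.4]
grip_width: 0.094
grasp_force: 58.5
```

```bash
python3 -c "
from h import *
go(495.8,-32.3,290,-8.7)"
```

```text
t 3.1 pos [496.766 -34.689 168.61 ] yAng -8.717879127963966 zaxis [ 0.003 -0.001 -1.   ] F [0.823 0.098 3.371] grip 0.09411634497419259 58.49418818950653 j6 1.523447432417199
TURNz -0.017879127963965402 SHIFT(final axes) [   2.177   -0.96  -121.394]
```

Call:
apply_moves --plan '[0,0,0,0,0,-16,1,0,0,0,0,0,-24,1,0,0,0,0,0,-24,1,0,0,-8.3,0,0,0,1,0,0,-8.3,0,0,0,1,0,0,0,40,-4,0,1,0,0,0,45,-4,0,1,0,0,0,45,-4,0,1]'

```text
time_s: 4.1
eef_pos: [465.2, 93.9, 231.9]
tcp_rot: [-2.064, -2.368, -0.0]
ft_force: [1.8, -0.1, -1.2]
grip_width: 0.094
grasp_force: 58.6
```

Call:
apply_moves --plan '[0,0,0,45,-4,0,1,0,0,0,45,-4,0,1,0,0,0,40,-4,0,1,0,0,0,22,-2,0,1,0,0,0,0,0,0,1,0,0,0,0,0,0,1]'

```text
time_s: 4.85
eef_pos: [431.0, 240.9, 231.5]
tcp_rot: [2.063, 2.369, -0.001]
ft_force: [-0.6, -0.6, -1.4]
grip_width: 0.093
grasp_force: 58.6
```

```bash
python3 -c "
from h import *
go(432.2,243.9,232.6,7.9)
snap('side','side1');snap('top','top1')
for f in ['top1','side1']:
    z=load(f);w=cloud(z);p=z['p'];X,Y,Z=w[...,0],w[...,1],w[...,2]
    m=(X>370)&(X<480)&(Y>180)&(Y<340)&(Z>150)&(Z<300)
    s=m&(Y>262)&(Z>237)&(Z<255)
    print(f,m.sum(),s.sum(),np.nanmean(w[s],0),np.nanmin(w[s],0),np.nanmax(w[s],0))
    s=m&(Z<186); print(np.nanmean(w[s],0),np.nanmin(w[s],0),np.nanmax(w[s],0))
"
```

```text
t 4.85 pos [431.019 240.93  231.547] yAng 7.886787445349136 zaxis [-0.    -0.001 -1.   ] F [-0.597 -0.647 -1.369] grip 0.0927592140327221 58.62543225288391 j6 1.8121640165134587
TURNz -0.01321255465086324 SHIFT(final axes) [ 2.779  1.578 -1.055]<string>:9: RuntimeWarning: Mean of empty slice
Traceback (most recent call last):
ValueError: zero-size array to reduction operation fmin which has no identity
```

View pics/side1.png

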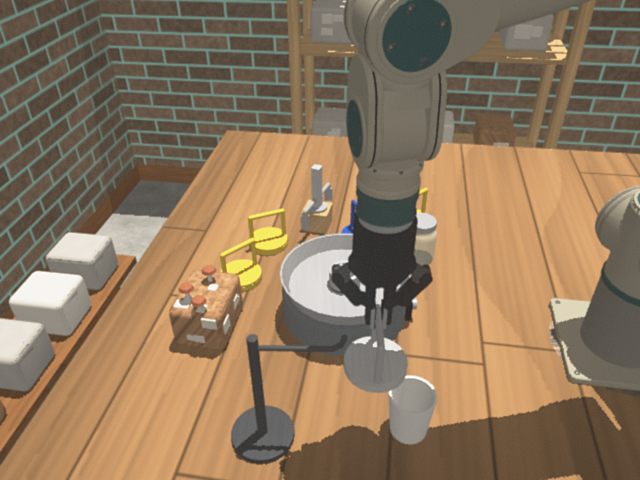

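The side view shows the cap held left of the prong tip, with the disc at (377,363) and the tip at (342,342). The disc looks tilted, so I'll measure it.

```bash
python3 -c "
from h import *
z=load('side1');w=cloud(z)
crop=z['p'][260:400,310:460,::-1]; cv2.imwrite('pics/c1.png',cv2.resize(crop,None,fx=5,fy=4,interpolation=2))
q=w[345:385,352:402].reshape(-1,3);q=q[~np.isnan(q[:,0])]
q=q[(q[:,2]>120)&(q[:,2]<215)]
c=np.median(q,0);
for k in range(4):
    c=q.mean(0);n=np.linalg.svd(q-c,full_matrices=False)[2][2];q=q[abs((q-c)@n)<4]
print('disc',len(q),c,n*np.sign(n[2]),q.min(0),q.max(0))
w=w[300:390,345:410];m=(abs((w-c)@n)<5);print(cv2.fitEllipse is not None, np.nanmin(w[m],0),np.nanmax(w[m],0))
"
```

```text
disc 1466 [425.883 266.763 176.024] [-0.015 -0.009  1.   ] [391.272 228.918 172.697] [461.735 304.715 180.142]
True [383.817 218.404 170.906] [470.128 305.277 181.21 ]
```

View pics/c1.png

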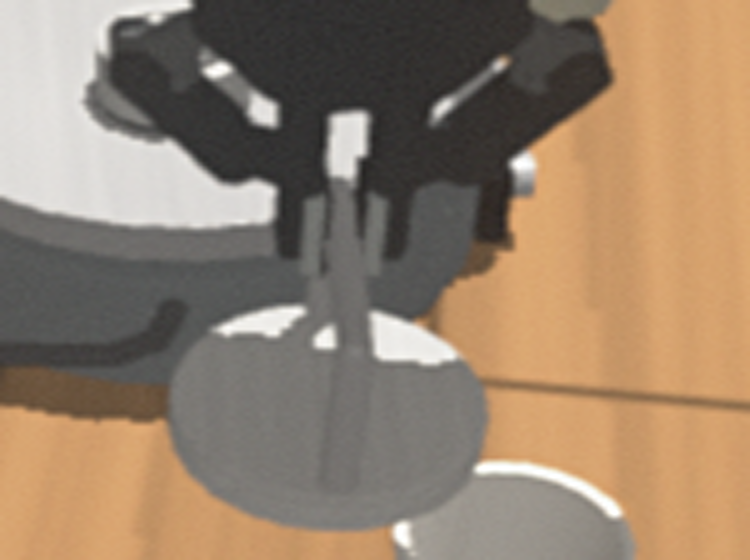

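The disc is level, with its top at z 176 and its centre at (427,262.). That puts the bar middle 21 mm from the TCP and 3.7 mm off the prong line. I'll correct that, thread the loop over the tip and lower it.

Call:
apply_moves --plan '[0,0,0,4,0,-4,1,0,0,0,0,14,0,1,0,0,0,0,24,0,1,0,0,0,0,24,0,1,0,0,0,0,24,0,1,0,0,0,0,0,0,1,0,0,0,0,0,14,1,0,0,0,0,0,12,1]'

```text
time_s: 5.95
eef_pos: [514.7, 256.9, 207.9]
tcp_rot: [-2.063, -2.369, 0.002]
ft_force: [-0.4, 0.5, -1.2]
grip_width: 0.089
grasp_force: 58.7
```

```bash
python3 -c "
from h import *
go(592.6-82*.9905+21.2*.137,288.4-82*.1374-21.2*.9905,200,7.9)
snap('side','side2')
z=load('side2');crop=z['p'][230:450,210:460,::-1]; cv2.imwrite('pics/c2.png',cv2.resize(crop,None,fx=2.6,fy=2.6,interpolation=2))
"
```

```text
t 5.95 pos [514.653 256.885 207.879] yAng 7.898397915858003 zaxis [-0.002 -0.001 -1.   ] F [-0.385  0.513 -1.21 ] grip 0.08920630195518159 58.72688055038452 j6 1.7835027226343139
TURNz -0.001602084141993032 SHIFT(final axes) [-0.69  -0.456  7.88 ]
```

View pics/c2.png

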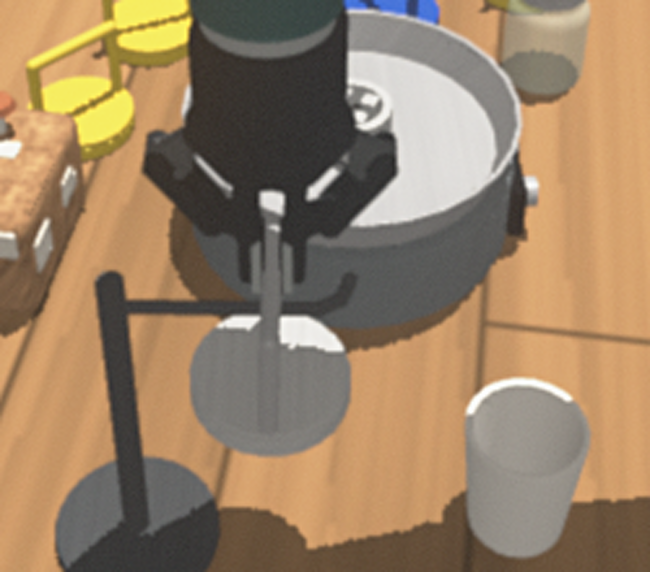

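The prong at crop (130–350,305) passes through the loop opening, between the near upright at (268,320) and the fingers. I'm lowering the last 8 mm.

Call:
apply_moves --plan '[0,0,0,0,0,4,1,0,0,0,0,0,3,1,0,0,0,0,0,0,1]'

```text
time_s: 6.38
eef_pos: [515.6, 257.2, 202.3]
tcp_rot: [2.063, 2.369, 0.0]
ft_force: [0.3, 0.7, -1.1]
grip_width: 0.094
grasp_force: 58.7
```

Call:
apply_moves --plan '[0,0,0,0,0,1.5,1,0,0,0,0,0,1,1,0,0,0,0,0,0,1]'

```text
time_s: 6.75
eef_pos: [515.7, 257.2, 199.8]
tcp_rot: [-2.063, -2.369, -0.0]
ft_force: [-0.6, 0.4, -2.5]
grip_width: 0.088
grasp_force: 58.7
```

Call:
apply_moves --plan '[0,0,0,0,0,1,1,0,0,0,0,0,1,1,0,0,0,0,0,0,1]'

```text
time_s: 7.12
eef_pos: [516.0, 257.3, 198.7]
tcp_rot: [2.063, 2.369, 0.001]
ft_force: [-0.8, -1.0, 4.9]
grip_width: 0.09
grasp_force: 59.2
```

Contact, at +5 N. I'll open gently and lift away.

Call:
apply_moves --plan '[0,0,0,0,0,0,0.75,0,0,0,0,0,0,0.6,0,0,0,0,0,0,0.5,0,0,0,0,0,-10,0.5,0,0,0,0,0,-20,0.5,0,0,0,0,0,-30,0.5,0,0,0,0,0,-30,0,0,0,0,0,0,0,0]'

```text
time_s: 8.12
eef_pos: [517.7, 257.9, 291.6]
tcp_rot: [2.061, 2.367, 0.01]
ft_force: [-0.5, 0.4, 0.0]
grip_width: 0.897
grasp_force: 0.0
```

```bash
python3 -c "
from h import *
go(400,-300,300,-16)
snap('side','side3');snap('top','top3')
z=load('side3');a=cv2.resize(z['p'][240:460,200:460,::-1],None,fx=1.5,fy=1.5)
t=load('top3');b=cv2.resize(t['p'][220:310,270:390,::-1],None,fx=3.6,fy=3.6,interpolation=2)
H=max(a.shape[0],b.shape[0]);f=lambda i:cv2.copyMakeBorder(i,0,H-i.shape[0],0,0,0)
o=np.hstack([f(a),f(b)]);cv2.imwrite('pics/c3.png',cv2.resize(o,None,fx=.96,fy=.96) if o.shape[1]>800 else o);print(o.shape)
"
```

```text
t 8.125 pos [517.71  257.945 291.613] yAng 7.891389129005661 zaxis [ 0.007  0.002 -1.   ] F [-0.512  0.429  0.035] grip 0.896570836306011 0.0 j6 1.783535098907561
TURNz 23.89138912900566 SHIFT(final axes) [-568.737   40.691  -10.526]
(330, 822, 3)
```

View pics/c3.png

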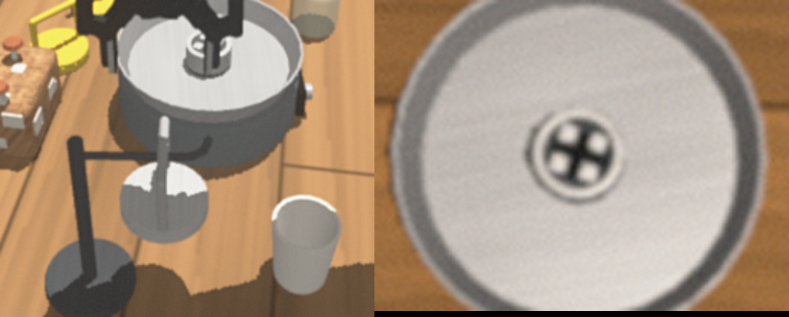

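The cap hangs on the prong and is released. The hub cross is visible in the pan. Next is the wrist camera view over the hub.

```bash
python3 -c "
from h import *
m=arm.camera_model('wrist');s=arm.sense();M=R.from_rotvec(s['tcp_rot']).as_matrix()
print('cam in tool',M.T@(m['eye']-np.array(s['eef_pos'])),'cam axes in tool',M.T@R.from_rotvec(m['rotation']).as_matrix(),m['fx'])
w=cloud(load('top3'));X,Y,Z=w[...,0],w[...,1],w[...,2]
k=(abs(X-500)<45)&(abs(Y+9)<45)&(Z>100)&(Z<118)
q=w[k];print(len(q),cv2.minEnclosingCircle(q[:,:2].astype(np.float32)),q.mean(0))
go(500,-9,320,0)
"
```

```text
cam in tool [  75.11    -0.053 -134.595] cam axes in tool [[-0.    -0.957 -0.292]
 [ 1.    -0.     0.   ]
 [-0.    -0.292  0.957]] 353.47829186598057
354 ((501.5532531738281, -9.280824661254883), 29.986486434936523) [501.26   -9.269 107.674]
t 8.225 pos [515.841 257.268 288.057] yAng 7.894304096414592 zaxis [ 0.001  0.    -1.   ] F [ 0.332  0.446 -0.585] grip 0.9968010308061283 0.0 j6 1.7835168561112895
TURNz 7.8943040964145865 SHIFT(final axes) [-266.26   -15.818  -32.026]
```

Call:
apply_moves --plan '[0,0,0,-48,-9,0,0,0,0,0,-50,-9,0,0,0,0,0,-50,-9,0,0,0,0,0,-50,-9,0,0,0,0,0,-50,-8,10,0,0,0,0,-44,-8,10,0,0,0,0,0,0,0,0,0,0,0,0,0,0,0]'

```text
time_s: 9.22
eef_pos: [503.6, -38.9, 266.8]
tcp_rot: [-2.062, -2.367, 0.001]
ft_force: [0.5, 0.2, -0.2]
grip_width: 1.004
grasp_force: 0.0
```

```bash
cat > hub.py <<'E'
from h import *
import sys
f=sys.argv[1]
go(500,-9,320,0)
p,d,m=snap('wrist',f)
w=cloud(load(f));X,Y,Z=w[...,0],w[...,1],w[...,2]
k=(abs(X-500)<45)&(abs(Y+9)<45)&(Z>100)&(Z<118)
q=w[k];print(len(q),cv2.minEnclosingCircle(q[:,:2].astype(np.float32)),np.median(q,0))
# rectified view: plane z=108, 8 px/mm, rows +x up, cols -y right
Rm=R.from_rotvec(m['rotation']).as_matrix();c=(501,-9);S=7.5;n=600
i,j=np.mgrid[:n,:n];x=c[0]+(n/2-i)/S;y=c[1]+(n/2-j)/S
P=np.dstack([x,y,np.full_like(x,108)])-m['eye'];P=P@Rm
u=(P[...,0]/P[...,2]*m['fx']+m['cx']).astype(np.float32);v=(P[...,1]/P[...,2]*m['fy']+m['cy']).astype(np.float32)
o=cv2.remap(p[:,:,::-1],u,v,cv2.INTER_CUBIC);cv2.imwrite(f'pics/{f}r.png',o)
E
python3 hub.py hub1
```

```text
t 9.225 pos [503.602 -38.856 266.776] yAng 7.8643157684057305 zaxis [-0.002  0.001 -1.   ] F [ 0.521  0.155 -0.202] grip 1.0039418949877914 0.0 j6 1.228200578748201
TURNz 7.864315768405731 SHIFT(final axes) [ 29.907  -3.713 -53.188]
2523 ((503.49127197265625, -10.80140209197998), 29.95914649963379) [503.172 -10.252 107.854]
```

View pics/hub1r.png

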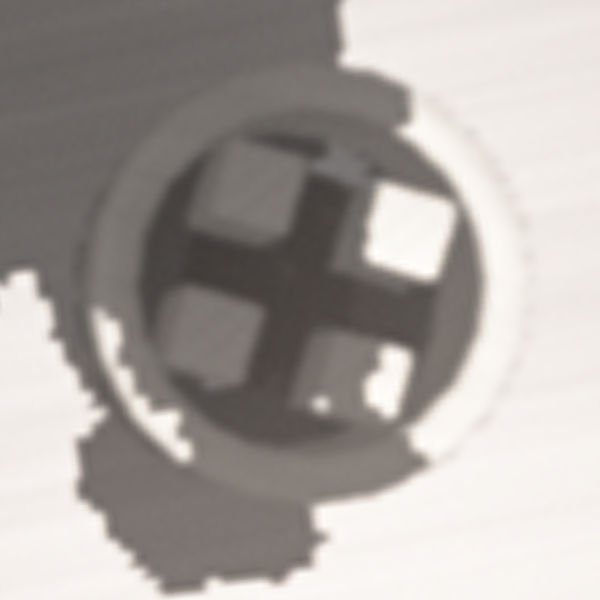

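In the rectified view the four posts are at (248,195), (410,230), (213,335) and (372,370), so the hub yaw is about -12°. The cameras disagree on the hub centre by 2 mm. I'll take a second wrist view turned 90° to cancel the camera bias.

Call:
apply_moves --plan '[0,0,-10,0,0,0,0,0,0,-10,0,0,0,0,0,0,-10,0,0,0,0,0,0,-10,0,0,0,0,0,0,-10,0,0,0,0,0,0,-10,0,0,0,0,0,0,-10,0,0,0,0,0,0,-10,0,0,0,0]'

```text
time_s: 10.28
eef_pos: [504.4, -37.6, 267.9]
tcp_rot: [0.045, 3.141, 0.0]
ft_force: [0.2, 0.2, -0.4]
grip_width: 0.996
grasp_force: 0.0
```

Call:
apply_moves --plan '[0,0,-10,0,0,0,0,0,0,0,-30,22,0,0,0,0,0,0,0,0,0,0,0,0,0,0,0,0]'

```text
time_s: 10.78
eef_pos: [530.7, -12.3, 267.7]
tcp_rot: [0.219, -3.133, 0.0]
ft_force: [-0.6, 0.9, 1.1]
grip_width: 0.999
grasp_force: 0.0
```

```bash
python3 hub.py hub2
cat > yaw.py <<'E'
from h import *
for f in ['hub1','hub2']:
    z=load(f);w=cloud(z);X,Y,Z=w[...,0],w[...,1],w[...,2]
    k=(abs(X-501)<45)&(abs(Y+9)<45)&(Z>104)&(Z<112)
    c=np.array(cv2.minEnclosingCircle(w[k][:,:2].astype(np.float32))[0])
    r=np.hypot(X-c[0],Y-c[1]); k=(r<21.5)&(Z>95)&(Z<118)
    q=w[k][:,:2]-c
    # best cross fit: no points inside slots
    best=[]
    for a in np.arange(-45,45,.25):
      A=np.radians(a);e=np.array([np.cos(A),np.sin(A)]);g=np.array([-e[1],e[0]])
      for dx in np.arange(-2,2.1,.5):
        for dy in np.arange(-2,2.1,.5):
          s=q-[dx,dy]; best.append(((np.minimum(abs(s@e),abs(s@g))<4.75).sum(),a,dx,dy))
    b=np.array(sorted(best)); t=b[b[:,0]<=b[0,0]+2]
    print(f,'c',c,len(q),b[0],len(t),'mean yaw,dx,dy',t[:,1:].mean(0),np.median(w[k][:,2]),'cam yaw', )
E
python3 yaw.py
```

```text
t 10.775 pos [530.676 -12.327 267.73 ] yAng 98.00616757606963 zaxis [-0.001 -0.    -1.   ] F [-0.592  0.885  1.089] grip 0.9989987031643001 0.0 j6 -0.2846247248488532
TURNz -81.99383242393037 SHIFT(final axes) [ -3.319  30.715 -52.247]
2521 ((503.5152587890625, -10.440560340881348), 29.875534057617188) [502.922 -10.19  107.848]
hub1 c [503.497 -10.813] 1312 [499.  -17.    0.    0.5] 4 mean yaw,dx,dy [-16.625   0.      0.5  ] 106.97558084515728 cam yaw
hub2 c [503.515 -10.441] 1309 [496. -17.   0.   0.] 2 mean yaw,dx,dy [-16.875   0.      0.   ] 107.01088217323161 cam yaw
```

```bash
sed -i 's/(Z>95)/(Z>104.5)/' yaw.py; python3 yaw.py
```

```text
hub1 c [503.497 -10.813] 726 [  6. -17.   0.   0.] 3 mean yaw,dx,dy [-16.667   0.      0.   ] 108.01460285016125 cam yaw
hub2 c [503.515 -10.441] 728 [  7. -17.   0.   0.] 4 mean yaw,dx,dy [-16.875   0.      0.   ] 108.01415678978952 cam yaw
```

Both wrist views agree: hub centre (503.5,-10.6), yaw -16.8°. On to the paddle.

Call:
apply_moves --plan '[0,0,8,0,0,0,0,0,0,8,0,0,0,0,0,0,8,0,0,0,0,0,0,0,-30,-51,0,0,0,0,0,-30,-52,0,0,0,0,0,-30,-52,0,0,0,0,0,-30,-52,0,0,0,0,0,-30,-51,0,0]'

```text
time_s: 11.82
eef_pos: [603.1, -304.8, 268.0]
tcp_rot: [0.441, 3.11, 0.0]
ft_force: [0.5, 0.9, -0.2]
grip_width: 0.998
grasp_force: 0.0
```

Call:
apply_moves --plan '[0,0,0,0,0,0,0,0,0,0,0,0,0,0]'

```text
time_s: 12.08
eef_pos: [602.7, -302.7, 267.5]
tcp_rot: [-0.441, -3.109, -0.001]
ft_force: [0.1, -0.0, -0.4]
grip_width: 0.999
grasp_force: 0.0
```

```bash
python3 -c "
from h import *
go(602,-301,127,74)
snap('wrist','pad1')
w=cloud(load('pad1'));X,Y,Z=w[...,0],w[...,1],w[...,2]
def f(n,k):
    q=w[k];(c,s,a)=cv2.minAreaRect(q[:,:2].astype(np.float32));e,v=np.linalg.eigh(np.cov(q[:,:2].T))
    print(n,len(q),q.mean(0),c,s,a,np.degrees(np.arctan2(v[1,1],v[0,1])))
b=(abs(X-602)<60)&(abs(Y+301)<90)
f('top',b&(Z>155)&(Z<166)&(np.hypot(X-602,Y+301)<25))
f('arms',b&(Z>72)&(Z<95)&(np.hypot(X-602,Y+301)>25))
"
```

```text
t 12.075 pos [ 602.74  -302.697  267.469] yAng 73.83833793529313 zaxis [-0.001  0.001 -1.   ] F [ 0.141 -0.011 -0.437] grip 0.9992515773005228 0.0 j6 -0.279254429592619
TURNz -0.16166206470687428 SHIFT(final axes) [  0.989   1.321 140.472]
top 762 [ 602.851 -302.569  159.771] (603.6680908203125, -302.8018493652344) (19.687047958374023, 20.579317092895508) 74.10730743408203 148.90647043960607
arms 1022 [ 602.929 -302.816   81.892] (603.5933837890625, -302.60858154296875) (140.6897735595703, 10.172380447387695) 74.8115005493164 74.76127286866739
```

The paddle is at (603.3,-302.7) with its y axis at 74.5°, and the tool is within 1 mm of it. I'm descending to grip.

Call:
apply_moves --plan '[0,0,-0.6,-0.6,0,40,0,0,0,0,0,0,45,0,0,0,0,0,0,40,0,0,0,0,0,0,15,0,0,0,0,0,0,0,0.5,0,0,0,0,0,0,1,0,0,0,0,0,0,1,0,0,0,0,0,0,1]'

```text
time_s: 13.12
eef_pos: [605.1, -303.8, 129.7]
tcp_rot: [0.424, 3.11, -0.003]
ft_force: [-0.9, -0.1, 3.8]
grip_width: 0.226
grasp_force: 59.2
```

Call:
apply_moves --plan '[0,0,0,0,0,0,1,0,0,0,0,0,-20,1,0,0,0,0,0,-30,1,0,0,0,0,0,-30,1,0,0,0,0,0,-20,1,0,0,0,0,0,0,1]'

```text
time_s: 13.88
eef_pos: [605.1, -303.5, 230.3]
tcp_rot: [0.423, 3.109, -0.002]
ft_force: [-0.3, 0.4, -3.2]
grip_width: 0.224
grasp_force: 59.1
```

```bash
python3 -c "
from h import *
go(503.5,-10.6,250,73.2)
"
```

```text
t 13.875 pos [ 605.104 -303.456  230.297] yAng 74.4911342443185 zaxis [ 0.003 -0.002 -1.   ] F [-0.28   0.413 -3.176] grip 0.22387988601195385 59.112598299980164 j6 -0.2896758812653345
TURNz 1.2911342443184992 SHIFT(final axes) [181.836 250.974 -20.591]
```

Call:
apply_moves --plan '[0,0,1.3,0,0,-10,1,0,0,0,28,40,-10,1,0,0,0,30,40,0,1,0,0,0,30,41,0,1,0,0,0,30,41,0,1,0,0,0,30,41,0,1,0,0,0,24,34,0,1,0,0,0,10,14,0,1]'

```text
time_s: 14.88
eef_pos: [500.7, -8.1, 247.1]
tcp_rot: [-0.456, -3.106, -0.0]
ft_force: [-0.6, -0.1, -3.2]
grip_width: 0.221
grasp_force: 59.6
```

Call:
apply_moves --plan '[0,0,0,0,0,0,1,0,0,0,0,0,0,1]'

```text
time_s: 15.12
eef_pos: [503.0, -10.9, 247.7]
tcp_rot: [0.461, 3.107, -0.001]
ft_force: [0.1, -1.2, -3.1]
grip_width: 0.225
grasp_force: 59.6
```

```bash
cat > hold.py <<'E'
from h import *
s=arm.sense();p,d,m=snap('wrist','hold')
go(503.5,-10.6,250,73.2)
w=cloud(load('hold'));M=R.from_rotvec(s['tcp_rot']).as_matrix();t=(w-np.array(s['eef_pos']))@M
x,y,z=t[...,0],t[...,1],t[...,2]
def f(n,k):
    q=t[k]; print(n,len(q),q.mean(0) if len(q) else '',q.min(0) if len(q) else '',q.max(0) if len(q) else '')
    if len(q)>5:
        e,v=np.linalg.eigh(np.cov(q[:,:2].T));print('  axis from tool y deg',np.degrees(np.arctan2(v[0,1],v[1,1])), cv2.minAreaRect(q[:,:2].astype(np.float32)))
arms=(abs(x)<60)&(abs(y)<95)&(z>40)&(z<65)&(np.hypot(x,y)>26);f('arms',arms)
f('flange',(np.hypot(x,y)<32)&(z>66)&(z<85))
E
python3 hold.py
```

```text
t 15.175 pos [503.09  -11.071 247.726] yAng 73.11081235768276 zaxis [ 0.    -0.001 -1.   ] F [ 0.249 -0.242 -1.774] grip 0.22461397428400975 59.57034945487976 j6 0.14453234408982435
TURNz -0.08918764231724197 SHIFT(final axes) [-0.257  0.568 -2.274]
arms 3099 [ 3.326  0.253 49.179] [ -3.515 -71.465  44.244] [11.1   71.085 64.947]
  axis from tool y deg 0.1844959908656355 ((3.7683401107788086, -0.1855316162109375), (142.54063415527344, 14.382973670959473), 89.87255096435547)
flange 2252 [11.884  0.628 73.555] [-17.639 -23.267  66.073] [25.504 24.396 80.708]
  axis from tool y deg 0.15188326394020427 ((3.9511680603027344, 0.5559120178222656), (47.65507125854492, 43.10908126831055), 89.8572998046875)
```

View pics/hold.png

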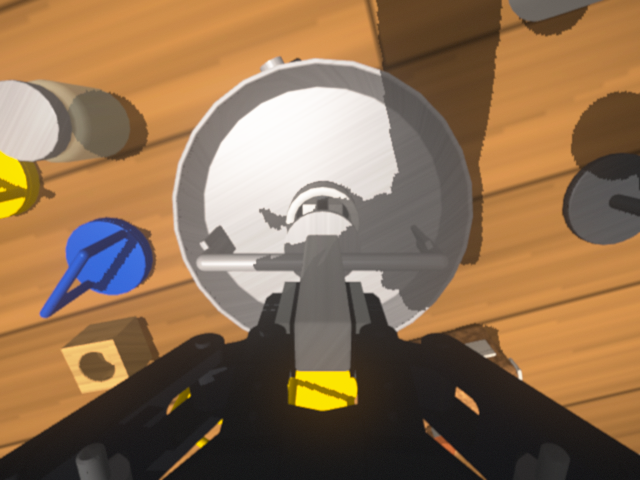

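The wrist view shows the paddle held upright and square, its flange partly covering the hub at (322,200). The paddle axis sits at tool (+1.7,+0.4), so I'll correct x by -2 mm and start the descent.

Call:
apply_moves --plan '[0,0,0,-2,0.2,0,1,0,0,0,0,0,18,1,0,0,0,0,0,16,1,0,0,0,0,0,0,1,0,0,0,0,0,0,1]'

```text
time_s: 15.8
eef_pos: [504.6, -10.6, 213.9]
tcp_rot: [0.46, 3.108, 0.0]
ft_force: [-0.6, 0.2, -2.7]
grip_width: 0.227
grasp_force: 59.5
```

```bash
python3 -c "
from h import *
go(505,-11.4,187.7,73.2)
snap('side','s5')
z=load('s5');w=cloud(z);X,Y,Z=w[...,0],w[...,1],w[...,2]
def circ(n,k):
    q=w[k];print(n,len(q),cv2.minEnclosingCircle(q[:,:2].astype(np.float32)),np.median(q,0))
r=np.hypot(X-502,Y+10)
circ('hub',(r<36)&(Z>104)&(Z<111)); circ('flange',(r<36)&(Z>128)&(Z<142))
cv2.imwrite('pics/c5.png',cv2.resize(z['p'][200:330,270:430,::-1],None,fx=4.5,fy=4.5,interpolation=2))
"
```

```text
t 15.8 pos [504.643 -10.581 213.949] yAng 73.17554299235613 zaxis [ 0. -0. -1.] F [-0.631  0.241 -2.662] grip 0.22694201831656272 59.53153967857361 j6 0.14454076159678514
TURNz -0.024457007643874817 SHIFT(final axes) [-0.576 -0.681 26.249]
hub 188 ((497.56475830078125, -7.538866996765137), 29.25700569152832) [491.102   1.106 106.069]
flange 227 ((501.08050537109375, -7.736973762512207), 26.063329696655273) [494.353   0.319 138.524]
```

View pics/c5.png

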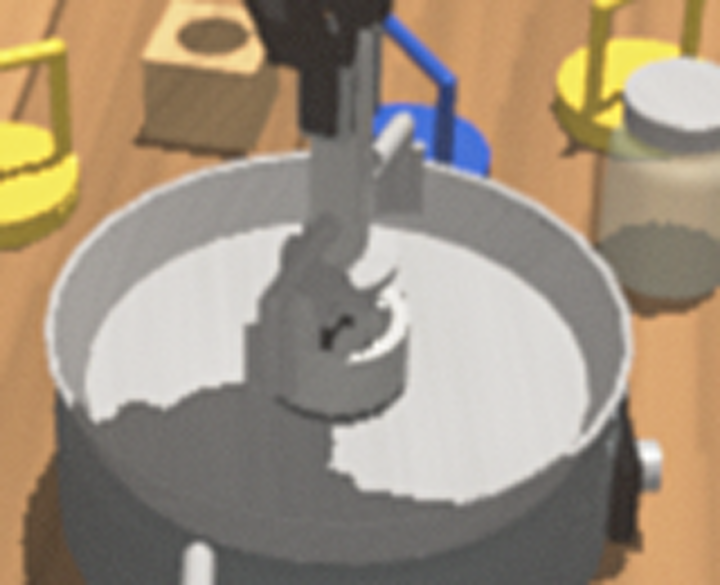

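The side view shows the paddle above the hub, with a blade covering part of the socket around crop (340,330). Nothing is in the way, so I'm going down in small steps and watching the force.

Call:
apply_moves --plan '[0,0,0,-0.3,-0.4,3,1,0,0,0,0,0,3,1,0,0,0,0,0,1.5,1,0,0,0,0,0,1,1,0,0,0,0,0,0,1]'

```text
time_s: 16.48
eef_pos: [504.5, -10.8, 205.2]
tcp_rot: [-0.459, -3.108, -0.0]
ft_force: [0.5, -0.9, -2.3]
grip_width: 0.226
grasp_force: 59.5
```

Call:
apply_moves --plan '[0,0,0,0,0,1,1,0,0,0,0,0,1,1,0,0,0,0,0,0,1]'

```text
time_s: 16.85
eef_pos: [504.5, -10.9, 203.2]
tcp_rot: [-0.459, -3.108, 0.0]
ft_force: [-0.3, 0.1, -3.4]
grip_width: 0.223
grasp_force: 59.5
```

The stem tip is below the hub top with no contact force, so it has entered the slots. I'll go on.

Call:
apply_moves --plan '[0,0,0,0,0,1.5,1,0,0,0,0,0,1.5,1,0,0,0,0,0,1.5,1,0,0,0,0,0,0,1]'

```text
time_s: 17.35
eef_pos: [504.5, -10.8, 198.6]
tcp_rot: [-0.459, -3.107, -0.0]
ft_force: [-0.3, 0.6, -2.6]
grip_width: 0.227
grasp_force: 59.5
```

Call:
apply_moves --plan '[0,0,0,0,0,1.5,1,0,0,0,0,0,1.5,1,0,0,0,0,0,1.5,1,0,0,0,0,0,0,1]'

```text
time_s: 17.85
eef_pos: [504.8, -10.9, 194.9]
tcp_rot: [0.459, 3.107, -0.0]
ft_force: [-0.7, 0.1, 2.9]
grip_width: 0.228
grasp_force: 60.2
```

The spring contact came where expected, at 5.6 N. I'm pressing home.

Call:
apply_moves --plan '[0,0,0,0,0,2,1,0,0,0,0,0,2,1,0,0,0,0,0,1.5,1,0,0,0,0,0,1,1,0,0,0,0,0,0,1]'

```text
time_s: 18.48
eef_pos: [504.9, -10.9, 188.2]
tcp_rot: [0.459, 3.107, -0.0]
ft_force: [-1.8, 0.7, 5.5]
grip_width: 0.221
grasp_force: 60.6
```

Call:
apply_moves --plan '[0,0,0,0,0,1,1,0,0,0,0,0,1,1,0,0,0,0,0,0,1]'

```text
time_s: 18.85
eef_pos: [505.0, -11.0, 187.6]
tcp_rot: [0.459, 3.107, -0.0]
ft_force: [-4.6, 0.1, 12.1]
grip_width: 0.225
grasp_force: 61.8
```

Call:
apply_moves --plan '[0,0,0,0,0,1,1,0,0,0,0,0,0,1,0,0,0,0,0,0,1]'

```text
time_s: 19.23
eef_pos: [505.3, -11.0, 187.6]
tcp_rot: [0.459, 3.106, -0.0]
ft_force: [-6.6, 0.0, 17.4]
grip_width: 0.228
grasp_force: 62.2
```

```bash
python3 -c "
from h import *
s=arm.sense();p,d,m=snap('wrist','fin')
go(505,-11.4,187.7,73.2)
w=cloud(load('fin'));M=R.from_rotvec(s['tcp_rot']).as_matrix();t=(w-np.array(s['eef_pos']))@M
r=np.hypot(t[...,0],t[...,1]);k=(t[...,0]>12)&(r<22)&(t[...,2]>60)&(t[...,2]<90);print('flange top z world',np.median(w[k],0),np.percentile(w[k][:,2],[10,90]))
snap('side','fins');a=load('fins')['p'];cv2.imwrite('pics/c6.png',cv2.resize(np.vstack([a[210:330,230:450,::-1],a[330:450,230:450,::-1]]),None,fx=2.4,fy=2.4,interpolation=2))
"
```

```text
t 19.275 pos [505.287 -11.001 187.595] yAng 73.2026319517726 zaxis [ 0.002 -0.001 -1.   ] F [-5.456  0.014 17.735] grip 0.22523861420131 62.20607042312622 j6 0.14356676831823745
TURNz 0.00263195177259945 SHIFT(final axes) [ 0.16  -0.465 -0.106]
flange top z world [490.382  -6.398 114.349] [113.51  119.268]
```

View pics/c6.png

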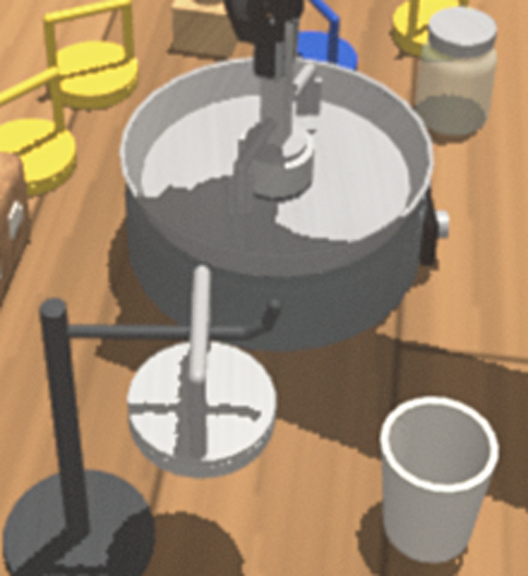

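The flange top reads z 114.3, and a flush flange would read 114. The hard stop shows at 20 N net, and the cap still hangs on the prong, so I'm handing in.

```bash
python3 -c "
from h import *
print(arm.hand_in())"
```

```text
the job is handed in; nothing more can be done
None
```

I handed the job in at about 19 s of the 61 s: the cap hangs released on the hook, and the arm is still gripping and pressing the paddle home (flange flush within about 0.3 mm, about 20 N down); the interface gave no verdict.

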